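# Refit a burner's gas knob and hold it in at the large flame

## Task

The black knob of the small table-top gas burner has been washed and lies on the drying mat by the sink: fit it back on the burner's bare brass spindle, flat to flat, and push it fully home. Then press the knob in and, keeping it pressed in, turn it counter-clockwise to the large flame mark, as you would to light the burner. Finish while holding the knob there, still pressed well in against its spring; do not let go, and leave the glass, mug, spice jar and red-lidded jar undisturbed.

Things in the scene. Friction and masses are not known exactly. Their poses are not given: they have to be found in the camera images.
- gas_knob: loose black ribbed round knob, 40 mm across, 30 mm tall, 50 g, upright on the drying mat; grip its upper 15 mm from any side. Origin: centre of its underside, z up. A white pointer line on top shows its +x. D-shaped bore below, 15 mm deep, 13 mm across, flat 3 mm from the axis on the pointer side: it goes on only with its +x along the spindle's +x, within about 10 degrees
- spindle_tip (a point): centre of the top of the upright brass spindle, 24 mm above the deck at rest; z up, turns and sinks with it. Spindle 12 mm thick with one flat, 2.5 mm from its axis, facing its +x; tip chamfered 2 mm. At off its +x is the burner's +x (to the dot). With the knob home the tip meets the bore's end, the knob's underside 9 mm above the deck (3 mm pressed fully in)
- knob_seat (a point): end of the knob's bore on its axis, 15 mm above its underside; meets spindle_tip when the knob is home
- large_flame_mark (a point): the large flame mark on the dial plate, 29.5 mm from the spindle axis
- valve_press (a joint): how far the spindle is pushed in, m: 0 at rest, 0.006 at its stop. Spring: 4 N to start, 10 N at the stop
- valve_turn (a joint): turn of the spindle, rad, counter-clockwise from above: 0 off (at the dot), 1.22 large flame, 2.44 small flame, stop at 2.6. From off it turns only when pushed in more than about 3.5 mm (a cam blocks it otherwise); friction 0.03 N m; stays where left. The knob has up to about 13 degrees of play on it
- drying_glass: loose clear glass, upside down on the mat, 80 mm across, 91 mm tall; origin at its underside's centre. Leave alone
- mug: loose white mug with dark dots, 82 mm across, 91 mm tall, behind the mat; origin at the centre of its underside. Leave alone
- spice: loose spice jar with a red cap, 45 mm across, 109 mm tall, behind the bowls; origin at the centre of its underside. Leave alone
- red_jar: loose low jar with a red lid, 58 mm across, 50 mm tall, behind the burner; origin at the centre of its underside. Leave alone
- gas_burner: fixed cream-coloured gas burner, 195 (x) by 140 (y) mm, flat deck 62 mm above its origin (centre of underside), x to its rear. Spindle upright at x -57.5, y 0 mm on a black dial plate; the pan support (24 mm above the deck) begins 53 mm behind its axis. White dial marks: dot (off) on the spindle's +x side, large flame 70 degrees counter-clockwise of it, small flame at 140
- drying_mat: fixed ribbed grey-green mat, 215 (x) by 160 (y) mm, 4 mm thick, origin at the centre of its underside; the knob stands on its near (-x) half, the glass on its far half. The wall cabinet above hangs at z 0.45, its front at x 0.585: lift low here, then draw back. Fixed bowls, mug and cutlery up to z 0.11 stand between mat and burner

How it is judged:
On the way, in this order (a step that is already met when the one before it is completed fails the run):
1. the knob is lifted off the mat in the gripper (z of gas_knob in the frame of drying_mat above 0.05 m and contact force between the fingers and gas_knob above 1 N), for 0.1 s.
2. the knob is home on the spindle, flat to flat, spindle still at off (distance between knob_seat and spindle_tip below 0.003 m and angle between the x axis of gas_knob and the x axis of spindle_tip, either way round below 0.35 rad and value of joint valve_turn below 0.2 rad), for 0.1 s.
At the end, for the whole second after the job is handed in: the knob is home on the spindle (bore end within 3 mm of its tip, upright, flat to flat), the spindle is pushed in by more than 3 mm and turned to the large flame (0.9 to 1.5 rad), and the fingers still hold the knob (contact force over 2 N) (distance between knob_seat and spindle_tip below 0.003 m and angle between the x axis of gas_knob and the x axis of spindle_tip, either way round below 0.35 rad and angle between gas_knob's own z axis and vertical below 0.12 rad and value of joint valve_press above 0.003 m and value of joint valve_turn between 0.9 and 1.5 rad and contact force between the fingers and gas_knob above 2 N); the arm keeps its last pose, push and grip.
It fails at once if the glass on the mat is toppled, or shifted by more than 4 cm (angle between drying_glass's own z axis and vertical above 0.5 rad or distance of drying_glass from where it was at the start of the episode above 0.04 m).
It fails at once if the mug, the spice jar or the red-lidded jar is shifted by more than 3 cm (distance of any of mug, spice, red_jar from where it was at the start of the episode above 0.03 m).
It fails at once if once turned on, the knob springs out again (value of joint valve_turn above 0.75 rad and value of joint valve_press below 0.001 m).
It also fails if it takes over 48 s, if anything falls off the work surface, if the arm or the gripper's body presses on something with over 40 N, if the wrist force passes 120 N, or if a joint passes its speed limit or range.

## Robot

A 6-joint arm with a two-finger parallel gripper is mounted at the origin on a cart in front of the work surface, level with it; the furniture and walls round the work are solid. World frame = base frame: x ahead of the robot, y to its left, z up, the work surface at z = 0. Lengths are in m, angles in rad, forces in N, time in s.
With the tool pointing down it reaches from about 0.35 to 0.975 m from the base axis. Payload 4.9 kg.
Tool frame: the origin (TCP) lies midway between the tips of the shut fingers; the grasp point (between the pads) lies 19 mm behind it (ctrl.tcp_to_grasp is the distance from the TCP to the grasp point, in m); z points along the fingers, y is the line along which they close (so a half turn about z gives the same grasp; the last joint's range is limited). The gripper opens to 85 mm and grips with 20 to 120 N. Pads are 22 mm wide; open, the fingers measure 114 mm over their backs; the gripper's body (76 mm by 85 mm) begins 54 mm behind the grasp point. The pads swing forward as they close: fully open they stand 13 mm farther back than shut.
Start: joints at [1.031, 0.053, 1.613, -0, 1.476, -0.119], TCP at [0.255, 0.57, 0.231] pointing down, gripper open.
Joint ranges: [-3.01, 3.01], [-1.01, 2.22], [0.06, 2.58], [-1.02, 4.17], [0.09, 2.62], [-3.14, 3.14]. Speed limits (rad/s): [2.57, 2.57, 3.14, 3.14, 3.14, 3.14].

## Interface

Orientations are given as a rotation vector (axis times angle).
In Python, from station import ctrl, telemetry, get_image, camera_params gives the robot as it stands (ctrl), with the cameras as plain functions and the readings (telemetry).
- The arm moves only by the tool creep_tool, called after "Request:" by a JSON object that holds its "op" and its "data", one argument or row to a line. Schema: {"type":"object","properties":{"motion":{"type":"array","items":{"type":"number"},"minItems":7,"maxItems":140},"force":{"type":"number"},"only":{"type":"string"},"quiet":{"type":"boolean"},"lines":{"type":"string"}},"required":["motion"],"additionalProperties":false}. motion is one flat list of numbers that holds 1 to 20 rows one after another, with no inner brackets; each row has 7 numbers: the finger opening in m, then dx, dy, dz in normalised numbers (1 is 1 m), then a rotation vector rx, ry, rz in fractions of the full range, 1 being 2 pi rad; each row is the pose to reach, as a shift and turn from the pose commanded when the call began, along the tool's axes at that moment; what a row does not reach only later rows make up. A row lasts 1/12 s, in which the tool goes at most 0.0417 m and 0.125 rad, less where a joint would pass 70% of its speed; a pose out of reach is approached as far as the arm can. The fingers move at their own pace and stop on an object; force is the grip in N (left out, the last holds). Time passes only in rows, so rows that do not move let the fingers close. The tool returns the time, the measured TCP pose, the force, the opening and the grip force at its end. only (a regular expression) keeps the lines of the reply that match it, lines (a string "A,B") keeps lines A to B, and quiet returns only ok. A shift or turn number past 1, either way, is cut back to 1. Input that does not fit is refused with a message, and nothing moves.
- telemetry.get_obs(): the state, without advancing time (a new reading comes with each control period).
- get_image(name): name is "scene" or "top" or "wrist"; returns the picture (480x640x3 uint8, red, green, blue); there is no depth.
- camera_params(name): a dict with "fx", "fy", "cx", "cy" (pixels), "T" (4x4, takes a point from camera to world coordinates); the wrist camera has in their place "tool_from_camera" (4x4, takes a point from camera to tool coordinates, whose origin is the TCP and whose axes are the flange's). Camera axes: x right, y down, z forward; pixel columns grow to the right and rows downward; lengths in m; the calibration is good to about 2 mm. A picture is of the moment at which its call begins: read the wrist's pose just before it. camera_params takes no time and is no camera call.
- ctrl.finish_job(): hands the job in; it is judged then, once.
The state is a dict: "t": time; "q": joint angles; "dq": joint speeds; "effort": joint torques, N m; "tool_pos": TCP position; "tool_rot": TCP orientation; "contact_force": force on the tool from outside, world axes, zero at the start; "wrist_torque": the same for the moment, N m; "opening": finger opening in m; "grip_force": force on a finger pad.
Only numpy, scipy, OpenCV 4.12 (cv2) and the standard library are available. Lean on these libraries where they do the work, as an engineer would, in place of code of your own. Each camera call takes 0.05 s, during which the arm holds its last target. There are 200 camera calls.

## Working session

There is one attempt and no reset: what is moved stays moved. The work goes in short steps, Python scripts to look and compute and a tool call to move; the robot and the scene stay as the last step left them, time stands still between calls to the robot, and variables do not carry over. Pictures are saved under pics/ and viewed, at most 10 in all, crops included, and the job is handed in when it is done.

```bash
ls; mkdir -p pics; python3 - <<'E'
from station import ctrl, telemetry, get_image, camera_params
import cv2,numpy as np
np.set_printoptions(precision=4,suppress=True)
o=telemetry.get_obs();print(o['t'],o['tool_pos'],o['tool_rot'],o['opening'],ctrl.tcp_to_grasp)
for n in("scene","top","wrist"):
    cv2.imwrite(f"pics/{n}0.png",get_image(n)[:,:,::-1]);print(n,camera_params(n))
E
```

```text
pics
station.py
0.0 [0.255  0.5699 0.2301] [-0.6561 -3.0717  0.0031] 0.08544856135002804 0.0187
scene {'fx': 498.32372712359535, 'fy': 498.32372712359535, 'cx': 317.78405376597107, 'cy': 247.4365230065167, 'T': array([[ 0.6059, -0.5646,  0.5605, -0.1514],
       [-0.7953, -0.4131,  0.4436, -0.5607],
       [-0.0189, -0.7145, -0.6993,  0.9635],
       [ 0.    ,  0.    ,  0.    ,  1.    ]])}
top {'fx': 584.8430869911468, 'fy': 584.8430869911468, 'cx': 318.5623468366619, 'cy': 242.33585470817414, 'T': array([[-0.0257, -0.9875,  0.1554,  0.3814],
       [-0.9997,  0.0256, -0.0022,  0.0208],
       [-0.0018, -0.1554, -0.9878,  1.3639],
       [ 0.    ,  0.    ,  0.    ,  1.    ]])}
wrist {'fx': 374.63675879468593, 'fy': 374.63675879468593, 'cx': 313.0761739028403, 'cy': 236.34471579154766, 'tool_from_camera': array([[ 0.0002, -0.9511, -0.3088,  0.0781],
       [ 1.    ,  0.0006, -0.0014,  0.0005],
       [ 0.0015, -0.3088,  0.9511, -0.14  ],
       [ 0.    ,  0.    ,  0.    ,  1.    ]])}
```

View pics/top0.png

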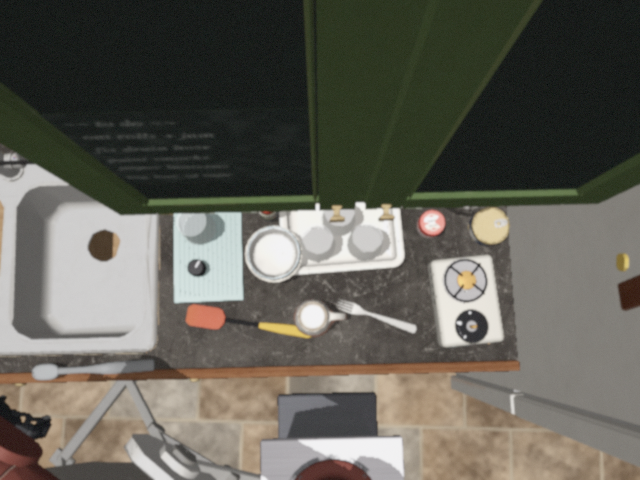

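View pics/scene0.png

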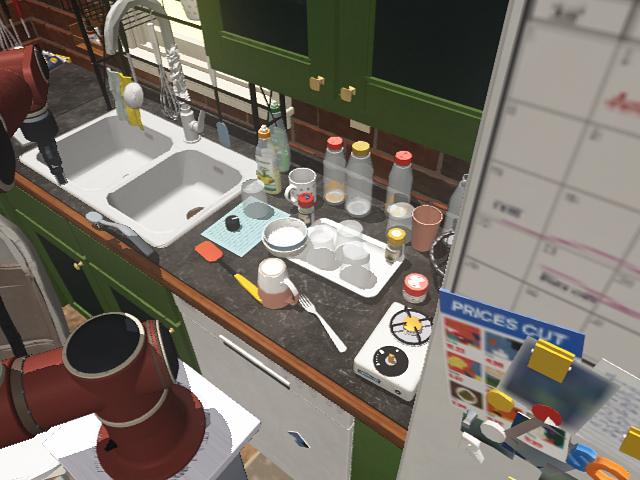

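The top view shows the knob at about (197,268) with the glass behind it at (194,228), and the spindle at about (472,326) on the dial. The scene view shows the knob at (233,223) and the spindle at (391,358). Next I'll measure these.

```bash
cat >h.py <<'E'
from station import ctrl, telemetry, get_image, camera_params
import cv2,numpy as np
from scipy.spatial.transform import Rotation as R
np.set_printoptions(precision=4,suppress=True)
def cam(n):
    p=camera_params(n)
    if n=="wrist":
        o=telemetry.get_obs();M=np.eye(4);M[:3,:3]=R.from_rotvec(o['tool_rot']).as_matrix();M[:3,3]=o['tool_pos']
        return p,M@p['tool_from_camera']
    return p,p['T']
def hit(p,T,uv,z):
    d=T[:3,:3]@[(uv[0]-p['cx'])/p['fx'],(uv[1]-p['cy'])/p['fy'],1];return T[:3,3]+d*(z-T[2,3])/d[2]
def tri(rays):
    A=0;b=0
    for p,T,uv in rays:
        d=T[:3,:3]@[(uv[0]-p['cx'])/p['fx'],(uv[1]-p['cy'])/p['fy'],1];d/=np.linalg.norm(d);P=np.eye(3)-np.outer(d,d);A=A+P;b=b+P@T[:3,3]
    return np.linalg.solve(A,b)
def togo(target):
    "world shift in tool axes"
    o=telemetry.get_obs();return R.from_rotvec(o['tool_rot']).inv().apply(np.array(target)-o['tool_pos'])
E
python3 - <<'E'
from h import *
p,T=cam("top");s,S=cam("scene")
print("knob",hit(p,T,(197,268),.025),tri([(p,T,(197,268)),(s,S,(233,223))]))
print("spin",hit(p,T,(472,326),.086),tri([(p,T,(472,326)),(s,S,(391,357))]))
print("glass",hit(p,T,(194,228),.05))
for c in [(429,262),(492,255),(503,341),(441,347)]:print("burner",hit(p,T,c,.062))
for c in [(174,213),(242,213),(242,300),(175,301)]:print("mat",hit(p,T,c,.004))
print(R.from_rotvec(telemetry.get_obs()['tool_rot']).as_matrix())
a=cv2.imread("pics/top0.png");s0=cv2.imread("pics/scene0.png")
f=lambda i,x,y,w:cv2.resize(i[y-w:y+w,x-w:x+w],(390,390),interpolation=cv2.INTER_CUBIC)
cv2.imwrite("pics/c1.png",np.hstack([f(a,197,262,25),f(a,470,320,28)]))
E
```

```text
knob [0.5395 0.2991 0.025 ] [0.5421 0.2994 0.0162]
spin [ 0.3907 -0.3091  0.086 ] [ 0.3922 -0.3144  0.0718]
glass [0.6286 0.3013 0.05  ]
burner [ 0.5352 -0.2284  0.062 ]
burner [ 0.5473 -0.3706  0.062 ]
burner [ 0.3566 -0.3811  0.062 ]
burner [ 0.3472 -0.2444  0.062 ]
mat [0.6747 0.3589 0.004 ]
mat [0.6705 0.1975 0.004 ]
mat [0.4646 0.1986 0.004 ]
mat [0.4663 0.3539 0.004 ]
[[-0.9128  0.4085 -0.0009]
 [ 0.4085  0.9128 -0.0014]
 [ 0.0002 -0.0016 -1.    ]]
```

View pics/c1.png

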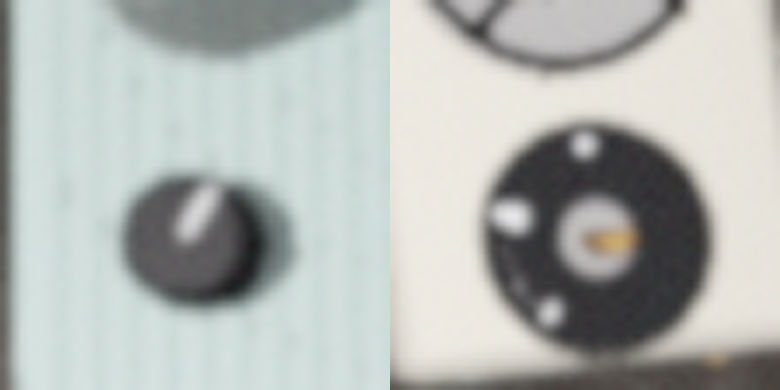

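```bash
python3 - <<'E'
from h import *
print(togo([.54,.3,.14]))
o=telemetry.get_obs();print((R.from_rotvec(o['tool_rot']).inv()*R.from_rotvec([np.pi,0,0])).as_rotvec())
E
```

```text
[-0.3704 -0.13    0.0904]
[-0.0008  0.0022  2.7208]
```

The manual's scale: turns go in shares of 2 pi rad. Converting my numbers, 2.72 rad / 6.2832 = 0.4329.

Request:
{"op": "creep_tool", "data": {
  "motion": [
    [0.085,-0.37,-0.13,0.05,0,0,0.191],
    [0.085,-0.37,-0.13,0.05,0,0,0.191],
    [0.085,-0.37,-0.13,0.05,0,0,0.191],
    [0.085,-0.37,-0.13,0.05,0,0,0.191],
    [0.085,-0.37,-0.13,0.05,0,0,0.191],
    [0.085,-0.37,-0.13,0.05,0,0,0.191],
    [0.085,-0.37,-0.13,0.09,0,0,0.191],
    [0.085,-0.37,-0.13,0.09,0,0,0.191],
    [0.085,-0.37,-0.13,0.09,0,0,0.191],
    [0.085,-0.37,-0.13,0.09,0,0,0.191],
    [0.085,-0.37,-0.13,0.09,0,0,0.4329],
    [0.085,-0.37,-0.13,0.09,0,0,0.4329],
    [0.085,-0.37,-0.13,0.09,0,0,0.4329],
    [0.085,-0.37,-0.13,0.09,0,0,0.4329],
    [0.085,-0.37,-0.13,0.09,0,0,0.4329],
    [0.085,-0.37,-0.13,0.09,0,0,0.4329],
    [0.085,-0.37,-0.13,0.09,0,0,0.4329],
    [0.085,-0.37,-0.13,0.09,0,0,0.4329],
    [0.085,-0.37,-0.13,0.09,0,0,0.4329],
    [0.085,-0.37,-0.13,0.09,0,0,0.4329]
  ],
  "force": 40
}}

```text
refused: motion[0]: [0.085, -0.37, -0.13, 0.05, 0, 0, 0.191] is not of type 'number' (schema: type "number"). Nothing was moved.
```

I used the wrong layout. The manual says one flat list, 7 numbers to a row, no inner brackets; once more.

Request:
{"op": "creep_tool", "data": {
  "motion": [0.085,-0.37,-0.13,0.05,0,0,0.191,0.085,-0.37,-0.13,0.05,0,0,0.191,0.085,-0.37,-0.13,0.05,0,0,0.191,0.085,-0.37,-0.13,0.05,0,0,0.191,0.085,-0.37,-0.13,0.05,0,0,0.191,0.085,-0.37,-0.13,0.05,0,0,0.191,0.085,-0.37,-0.13,0.09,0,0,0.191,0.085,-0.37,-0.13,0.09,0,0,0.191,0.085,-0.37,-0.13,0.09,0,0,0.191,0.085,-0.37,-0.13,0.09,0,0,0.191,0.085,-0.37,-0.13,0.09,0,0,0.4329,0.085,-0.37,-0.13,0.09,0,0,0.4329,0.085,-0.37,-0.13,0.09,0,0,0.4329,0.085,-0.37,-0.13,0.09,0,0,0.4329,0.085,-0.37,-0.13,0.09,0,0,0.4329,0.085,-0.37,-0.13,0.09,0,0,0.4329,0.085,-0.37,-0.13,0.09,0,0,0.4329,0.085,-0.37,-0.13,0.09,0,0,0.4329,0.085,-0.37,-0.13,0.09,0,0,0.4329,0.085,-0.37,-0.13,0.09,0,0,0.4329],
  "force": 40
}}

```text
t: 1.82
tool_pos: [0.5386, 0.3002, 0.1394]
tool_rot: [3.114, 0.414, -0.005]
contact_force: [-0.4, -0.5, 0.9]
opening: 0.0853
grip_force: 0.0
```

Request:
{"op": "creep_tool", "data": {
  "motion": [0.085,0,0,0,0,0,0.0557,0.085,0,0,0,0,0,0.0557,0.085,0,0,0,0,0,0.0557]
}}

```text
t: 2.07
tool_pos: [0.5386, 0.3003, 0.1393]
tool_rot: [3.138, -0.134, -0.005]
contact_force: [-0.4, -0.6, 0.2]
opening: 0.0851
grip_force: 0.0
```

```bash
python3 - <<'E'
from h import *
o=telemetry.get_obs();print(o['t'],o['tool_pos'],o['q'],R.from_rotvec(o['tool_rot']).as_matrix()[:,0])
E
```

```text
2.0667 [0.5386 0.3003 0.1393] [0.3877 0.1072 1.7127 0.0005 1.3251 2.0435] [ 0.9964 -0.0851 -0.0033]
```

```bash
python3 - <<'E'
from h import *
p,T=cam("wrist");im=get_image("wrist")[:,:,::-1].copy();np.save("T1.npy",T)
cv2.imwrite("pics/w1.png",im)
hsv=cv2.cvtColor(im,cv2.COLOR_BGR2HSV)
m=(hsv[:,:,2]<95).astype(np.uint8)
n,l,st,ce=cv2.connectedComponentsWithStats(m)
for i in range(1,n):
    if st[i,4]>300:print(st[i],ce[i])
E
```

```text
[  0   0  81  11 468] [28.7286  3.0705]
[     0      0    640    480 139338] [355.738 316.518]
[339   0 103  11 592] [378.4544   3.1436]
[599   0  41  22 602] [619.9003   7.789 ]
[ 505   86   86  152 1994] [527.9855 156.7172]
[  17   88   73   79 4496] [ 53.6808 127.1913]
[ 285  195   56   61 2487] [311.7113 226.1037]
```

View pics/w1.png

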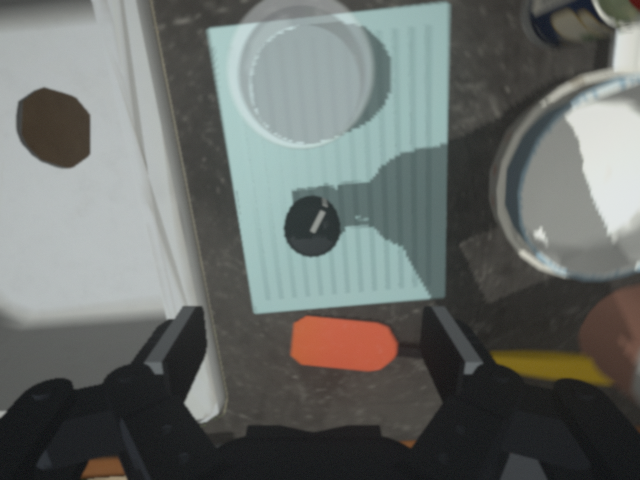

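The wrist view shows the knob top at about (312,225), with the pointer line running from (313,232) to (325,203). The glass's near edge is at about (308,148).

```bash
python3 - <<'E'
from h import *
p=camera_params("wrist");T=np.load("T1.npy");im=cv2.imread("pics/w1.png")
g=cv2.cvtColor(im,cv2.COLOR_BGR2GRAY)
m=(g<75).astype(np.uint8);m=cv2.morphologyEx(m,cv2.MORPH_OPEN,np.ones((5,5)))
n,l,st,ce=cv2.connectedComponentsWithStats(m);i=l[235,300];print(st[i])
c=max(cv2.findContours((l==i).astype(np.uint8),cv2.RETR_EXTERNAL,cv2.CHAIN_APPROX_NONE)[0],key=len)
h=cv2.convexHull(c)
P=np.array([hit(p,T,q[0],.022)[:2] for q in h],np.float32)
print("circle(z.022)",cv2.minEnclosingCircle(P))
print(hit(p,T,cv2.minEnclosingCircle(h)[0],.022))
w=np.zeros_like(g);w[196:240,300:335]=1
ys,xs=np.nonzero((g>110)&(w>0)&((im.max(2).astype(int)-im.min(2))<40));print(len(xs))
L=np.array([hit(p,T,q,.034)[:2] for q in zip(xs,ys)],np.float32)
v=cv2.fitLine(L,cv2.DIST_HUBER,0,.01,.01).ravel();print("pointer",v,np.degrees(np.arctan2(v[1],v[0])),L[ys.argmin()],L[ys.argmax()])
print("glass near edge mat/top",hit(p,T,(308,148),.004),hit(p,T,(308,148),.05))
cv2.imwrite("pics/c2.png",cv2.resize(im[180:270,260:370],(733,600),interpolation=cv2.INTER_CUBIC))
E
```

```text
[ 286  196   54   59 2305]
circle(z.022) ((0.5427767634391785, 0.3011402189731598), 0.022264868021011353)
[0.5433 0.301  0.022 ]
132
pointer [ 0.8653 -0.5013  0.55    0.2959] -30.085342 [0.5616 0.2906] [0.542  0.2997]
glass near edge mat/top [0.5958 0.2986 0.004 ] [0.5997 0.2978 0.05  ]
```

View pics/c2.png

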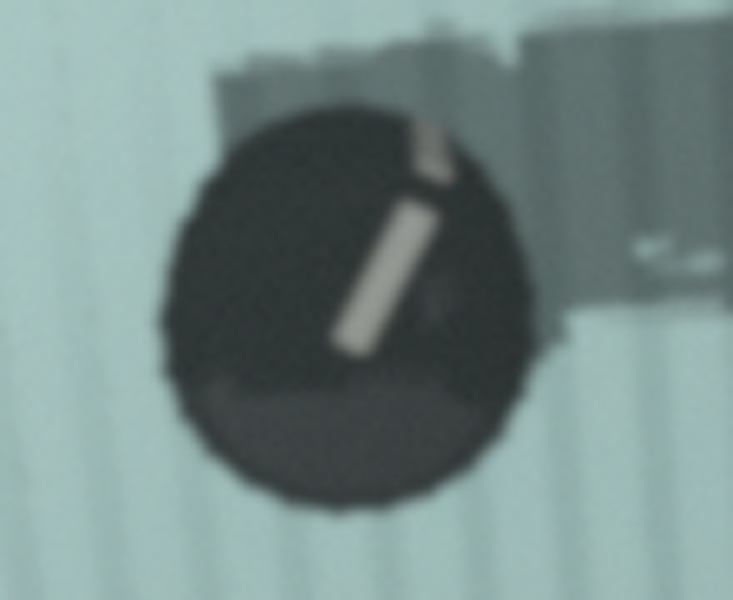

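The crop shows the pointer as a clean bar from crop (352,345) to (422,207), which is (312.8,231.7) to (323.3,211.0) in the full image. The mark beyond it runs down the side.

```bash
python3 - <<'E'
from h import *
p=camera_params("wrist");T=np.load("T1.npy")
H=lambda u,v,z:hit(p,T,(260+u/6.667-.4,180+v/6.667-.4),z)
a,b=H(352,345,.034),H(422,207,.034);d=b-a;print(a,b,np.degrees(np.arctan2(d[1],d[0])))
print("bottom edge top rim",H(345,510,.034),"far edge",H(348,105,.034),H(348,105,.004),H(348,105,.02))
print("L/R",H(163,320,.02),H(532,310,.02), H(163,320,.034),H(532,310,.034))
s,S=cam("top");
print("top cam", hit(s,S,(172+190*50/390,237+240*50/390),.034))
o=telemetry.get_obs();Rt=R.from_rotvec(o['tool_rot'])
t=[.5425,.3005,.05];print(togo(t)); print((Rt.inv()*R.from_rotvec([np.pi,0,0])).as_rotvec())
E
```

```text
[0.5425 0.3001 0.034 ] [0.5564 0.2918 0.034 ] -30.731617435968563
bottom edge top rim [0.5244 0.3024 0.034 ] far edge [0.5675 0.2983 0.034 ] [0.5612 0.2989 0.004 ] [0.5645 0.2986 0.02  ]
L/R [0.5427 0.3206 0.02  ] [0.5404 0.2807 0.02  ] [0.5468 0.3191 0.034 ] [0.5446 0.2814 0.034 ]
top cam [0.539  0.2987 0.034 ]
[ 0.0041 -0.0007  0.0894]
[ 0.0009  0.0032 -0.0874]
```

In the tool's units: -0.087 rad / 6.2832 = -0.0138.

Request:
{"op": "creep_tool", "data": {
  "motion": [0.085,0.004,-0.001,0.03,0,0.0005,-0.0138,0.085,0.004,-0.001,0.06,0,0.0005,-0.0138,0.085,0.004,-0.001,0.09,0,0.0005,-0.0138,0.085,0.004,-0.001,0.11,0,0.0005,-0.0138,0.085,0.004,-0.001,0.125,0,0.0005,-0.0138,0.085,0.004,-0.001,0.13,0,0.0005,-0.0138,0.085,0.004,-0.001,0.13,0,0.0005,-0.0138,0.085,0.004,-0.001,0.13,0,0.0005,-0.0138]
}}

```text
t: 2.78
tool_pos: [0.5445, 0.3015, 0.012]
tool_rot: [-3.141, -0.014, -0.006]
contact_force: [0.9, 0.5, 0.9]
opening: 0.0852
grip_force: 0.0
```

```bash
python3 - <<'E'
from h import *
o=telemetry.get_obs();print(o['tool_pos'],R.from_rotvec(o['tool_rot']).as_matrix())
E
```

```text
[0.5445 0.3015 0.012 ] [[ 1.      0.0087  0.0038]
 [ 0.0087 -1.      0.0001]
 [ 0.0038 -0.0001 -1.    ]]
```

Request:
{"op": "creep_tool", "data": {
  "motion": [0.085,-0.002,0.001,0.003,0,0,0,0.085,-0.002,0.001,0.003,0,0,0,0.02,-0.002,0.001,0.003,0,0,0,0.02,-0.002,0.001,0.003,0,0,0,0.02,-0.002,0.001,0.003,0,0,0,0.02,-0.002,0.001,0.003,0,0,0,0.02,-0.002,0.001,0.003,0,0,0,0.02,-0.002,0.001,0.003,0,0,0,0.02,-0.002,0.001,0.003,0,0,0,0.02,-0.002,0.001,0.003,0,0,0,0.02,-0.002,0.001,0.003,0,0,0,0.02,-0.002,0.001,0.003,0,0,0],
  "force": 50
}}

```text
t: 3.78
tool_pos: [0.5426, 0.3005, 0.009]
tool_rot: [-3.141, -0.012, -0.006]
contact_force: [-0.3, 0.6, 5.7]
opening: 0.0382
grip_force: 50.4
```

Request:
{"op": "creep_tool", "data": {
  "motion": [0.02,0,0,-0.02,0,0,0,0.02,0,0,-0.04,0,0,0,0.02,0,0,-0.07,0,0,0,0.02,-0.02,0,-0.09,0,0,0,0.02,-0.05,0,-0.11,0,0,0,0.02,-0.08,0,-0.13,0,0,0,0.02,-0.11,0.01,-0.155,0,0,0,0.02,-0.12,0.04,-0.175,0,0,0,0.02,-0.13,0.07,-0.19,0,0,0,0.02,-0.14,0.11,-0.19,0,0,0]
}}

```text
t: 4.62
tool_pos: [0.4026, 0.1898, 0.201]
tool_rot: [-3.14, -0.018, -0.013]
contact_force: [1.9, -0.3, 0.0]
opening: 0.0381
grip_force: 50.4
```

Request:
{"op": "creep_tool", "data": {
  "motion": [0.02,0,0.04,0,0,0,-0.0095,0.02,0,0.08,0,0,0,-0.0191,0.02,0,0.12,0,0,0,-0.0286,0.02,0,0.16,0,0,0,-0.0382,0.02,-0.01,0.2,0,0,0,-0.0477,0.02,-0.02,0.24,0,0,0,-0.0573,0.02,-0.03,0.28,0,0,0,-0.0668,0.02,-0.036,0.32,0,0,0,-0.0764,0.02,-0.036,0.36,0,0,0,-0.0859,0.02,-0.036,0.4,0,0,0,-0.0955,0.02,-0.036,0.43,0,0,0,-0.1003,0.02,-0.036,0.46,0,0,0,-0.1003,0.02,-0.036,0.49,0,0,0,-0.1003,0.02,-0.036,0.51,0,0,0,-0.1003,0.02,-0.036,0.517,0,0,0,-0.1003,0.02,-0.036,0.517,0,0,0,-0.1003,0.02,-0.036,0.517,0,0,0,-0.1003]
}}

```text
t: 6.03
tool_pos: [0.37, -0.3271, 0.197]
tool_rot: [-2.982, -0.984, -0.004]
contact_force: [0.1, 0.2, -0.5]
opening: 0.0385
grip_force: 50.4
```

```bash
python3 - <<'E'
from h import *
p,T=cam("wrist");im=get_image("wrist")[:,:,::-1];np.save("T2.npy",T)
cv2.imwrite("pics/w2.png",im);o=telemetry.get_obs();print(o['q'],o['tool_pos'])
E
```

```text
[-0.8755 -0.2467  1.9489  0.0027  1.4389  0.0564] [ 0.3702 -0.3268  0.1972]
```

View pics/w2.png

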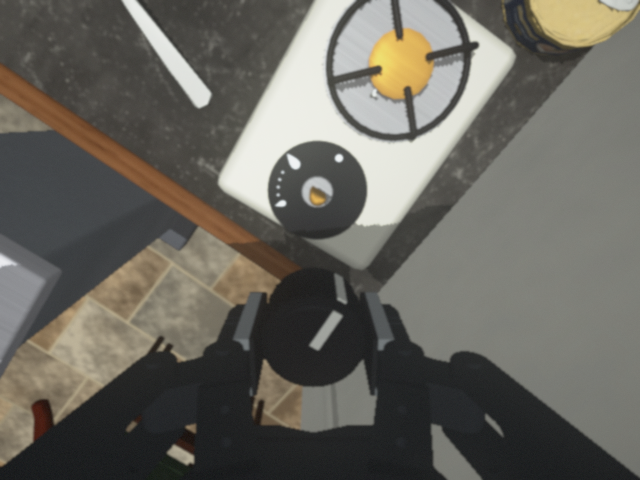

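The wrist view shows the dial centred at about (317,190), the dot at (339,158), the large flame mark at (293,160) and the brass tip at (320,196). The held knob's pointer runs from (316,347) to (336,314).

```bash
python3 - <<'E'
from h import *
p=camera_params("wrist");T=np.load("T2.npy");im=cv2.imread("pics/w2.png")
g=cv2.cvtColor(im,cv2.COLOR_BGR2GRAY);sub=np.zeros_like(g);sub[130:250,255:380]=1
m=((g<70)&(sub>0)).astype(np.uint8);m=cv2.morphologyEx(m,cv2.MORPH_OPEN,np.ones((3,3)))
n,l,st,ce=cv2.connectedComponentsWithStats(m);i=1+st[1:,4].argmax();print(st[i])
c=max(cv2.findContours((l==i).astype(np.uint8),cv2.RETR_EXTERNAL,cv2.CHAIN_APPROX_NONE)[0],key=len);h=cv2.convexHull(c)
P=np.array([hit(p,T,q[0],.0635)[:2] for q in h],np.float32);ctr,rad=cv2.minEnclosingCircle(P);print("dial",ctr,rad)
fe=cv2.fitEllipse(P);print(fe)
C=np.array(fe[0])
n,l,st,ce=cv2.connectedComponentsWithStats(((g>150)&(sub>0)).astype(np.uint8))
for i in range(1,n):
    if 6<st[i,4]<500:
        q=hit(p,T,ce[i],.0635)[:2];d=q-C;print("mark",ce[i],st[i,4],q,np.linalg.norm(d),np.degrees(np.arctan2(d[1],d[0])))
hsv=cv2.cvtColor(im,cv2.COLOR_BGR2HSV)
b=((hsv[:,:,1]>110)&(hsv[:,:,0]<30)&(hsv[:,:,0]>8)&(g>50)).astype(np.uint8)*sub;b[:,:290]=0;b[:,350:]=0;b[:165]=0;b[225:]=0
ys,xs=np.nonzero(b);print("brass",len(xs),xs.min(),xs.max(),ys.min(),ys.max(),xs.mean(),ys.mean(),hit(p,T,(xs.mean(),ys.mean()),.086))
w=np.zeros_like(g);w[309:353,306:348]=1
ys,xs=np.nonzero((g>110)&(w>0));zt=T[2,3]*0+.1972+.025
L=np.array([hit(p,T,q,zt)[:2] for q in zip(xs,ys)],np.float32)
v=cv2.fitLine(L,cv2.DIST_HUBER,0,.01,.01).ravel();v[:2]*=np.sign(v[0]);print("ptr",len(xs),v,np.degrees(np.arctan2(v[1],v[0])))
k=((g<60)).astype(np.uint8);
print("bottom edge", [hit(p,T,q,zt) for q in [(317,386),(262,330),(370,330)]])
f=lambda i,x,y,w:cv2.resize(i[y-w:y+w,x-w:x+w],(400,400),interpolation=cv2.INTER_CUBIC)
cv2.imwrite("pics/c3.png",np.hstack([f(im,317,192,25),f(im,318,330,62)]))
E
```

```text
[ 255  188  109   62 3207]
dial (0.37076133489608765, -0.32274243235588074) 0.0452241525053978
((0.369487464427948, -0.3232049345970154), (0.04172500595450401, 0.08805340528488159), 62.761470794677734)
mark [377.4286 130.2857] 7 [ 0.4535 -0.3226] 0.0840375134249983 0.39031210426944735
mark [293.2143 161.5786] 140 [ 0.4006 -0.2877] 0.04720398541602262 48.78991862374896
mark [338.5455 157.6545] 55 [ 0.4223 -0.3123] 0.053889887813324176 11.7233686767631
mark [282.125 171.875] 8 [ 0.3898 -0.2855] 0.04279964416831757 61.70561891412996
mark [315.635  187.1388] 389 [ 0.3953 -0.3118] 0.02823318726318355 23.86888121823273
mark [279.2857 179.    ] 7 [ 0.3843 -0.2868] 0.03926856466049279 67.85295541559876
mark [315.9524 198.8254] 63 [ 0.3884 -0.3172] 0.01986042013757892 17.595330703098565
mark [280.9259 203.2778] 54 [ 0.3701 -0.2982] 0.024996890768819283 88.49880855493015
brass 157 311 324 189 204 316.7070063694268 197.171974522293 [ 0.3934 -0.3139  0.086 ]
ptr 449 [ 0.995   0.1002  0.3796 -0.3265] 5.752621
bottom edge [array([ 0.3588, -0.3382,  0.2222]), array([ 0.3663, -0.3085,  0.2222]), array([ 0.3889, -0.339 ,  0.2222])]
```

View pics/c3.png

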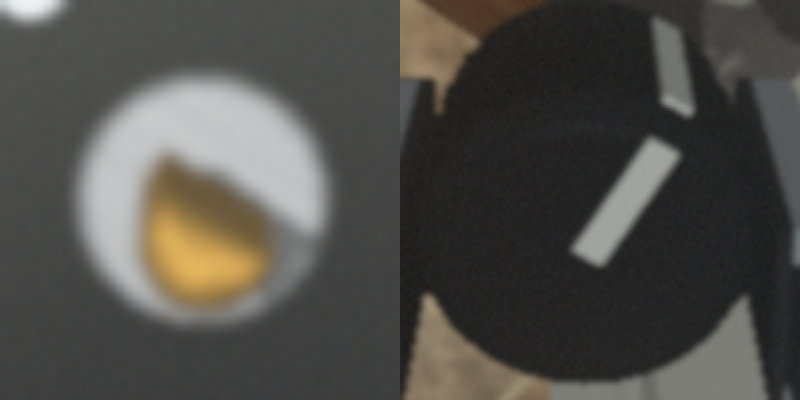

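The crop shows the washer centred at (202,198), or pixel (316.8,191.3). The brass D's round outline is centred at about (208,239), or pixel (317.5,196.4), with its flat towards the dot. The pointer in the gripper is clear.

```bash
python3 - <<'E'
from h import *
p=camera_params("wrist");T=np.load("T2.npy")
A=hit(p,T,(316.8,191.3),.0635);B=hit(p,T,(317.5,196.4),.084);print("washer",A,"tip",B)
dot=hit(p,T,(338.55,157.65),.0635);lf=hit(p,T,(293.2,161.6),.0635);sf=hit(p,T,(280.9,203.3),.0635)
for c in (A,B):
  for q in(dot,lf,sf):d=q-c;print(np.linalg.norm(d[:2]),np.degrees(np.arctan2(d[1],d[0])))
# circumcentre of dot, lf, sf
M=2*np.array([lf-dot,sf-dot])[:,:2];r=[lf[:2]@lf[:2]-dot[:2]@dot[:2],sf[:2]@sf[:2]-dot[:2]@dot[:2]];print("circ",np.linalg.solve(M,r))
z=.2222;c=lambda u,v:hit(p,T,(256+u*124/400-.4,268+v*124/400-.4),z)
a,b=c(587,260),c(665,145);a,b=c(587-400,260),c(665-400,145);d=b-a;print("ptr",a,b,np.degrees(np.arctan2(d[1],d[0])))
o=telemetry.get_obs();X=R.from_rotvec(o['tool_rot']).as_matrix();print(o['tool_pos'],X)
E
```

```text
washer [ 0.3933 -0.3143  0.0635] tip [ 0.3939 -0.3143  0.084 ]
0.028999674247511435 4.088034360791012
0.027594868602997476 74.79772691640021
0.028258477528023195 145.23717004050835
0.028463253701433856 4.058237426598961
0.02740827382943699 75.84597700464008
0.028669061835036397 145.93272196540488
circ [ 0.3933 -0.316 ]
ptr [ 0.3711 -0.3275  0.2222] [ 0.3876 -0.3257  0.2222] 6.305223636209692
[ 0.3702 -0.3268  0.1972] [[ 0.803   0.596   0.0023]
 [ 0.596  -0.803   0.0014]
 [ 0.0027  0.0003 -1.    ]]
```

```bash
python3 - <<'E'
from h import *
print(togo([.3933,-.3140,.097]))
E
```

```text
[0.0259 0.0035 0.1002]
```

Request:
{"op": "creep_tool", "data": {
  "motion": [0.02,0.01,0.0015,0.02,0,0,0,0.02,0.02,0.003,0.04,0,0,0,0.02,0.026,0.0035,0.06,0,0,0,0.02,0.026,0.0035,0.08,0,0,0,0.02,0.026,0.0035,0.092,0,0,0,0.02,0.026,0.0035,0.1,0,0,0,0.02,0.026,0.0035,0.1,0,0,0,0.02,0.026,0.0035,0.1,0,0,0,0.02,0.026,0.0035,0.1,0,0,0,0.02,0.026,0.0035,0.1,0,0,0]
}}

```text
t: 6.92
tool_pos: [0.3943, -0.3162, 0.0995]
tool_rot: [2.98, 0.984, 0.006]
contact_force: [0.3, -0.3, -0.8]
opening: 0.0386
grip_force: 50.4
```

```bash
python3 - <<'E'
from h import *
print(telemetry.get_obs()['tool_pos'],togo([.3933,-.3140,.097]))
for n in("scene","top"):cv2.imwrite(f"pics/{n}1.png",get_image(n)[:,:,::-1])
a=cv2.imread("pics/scene1.png")
cv2.imwrite("pics/c4.png",cv2.resize(a[290:410,310:470],(800,600),interpolation=cv2.INTER_CUBIC))
E
```

```text
[ 0.3943 -0.3162  0.0995] [ 0.0005 -0.0023  0.0025]
```

View pics/c4.png

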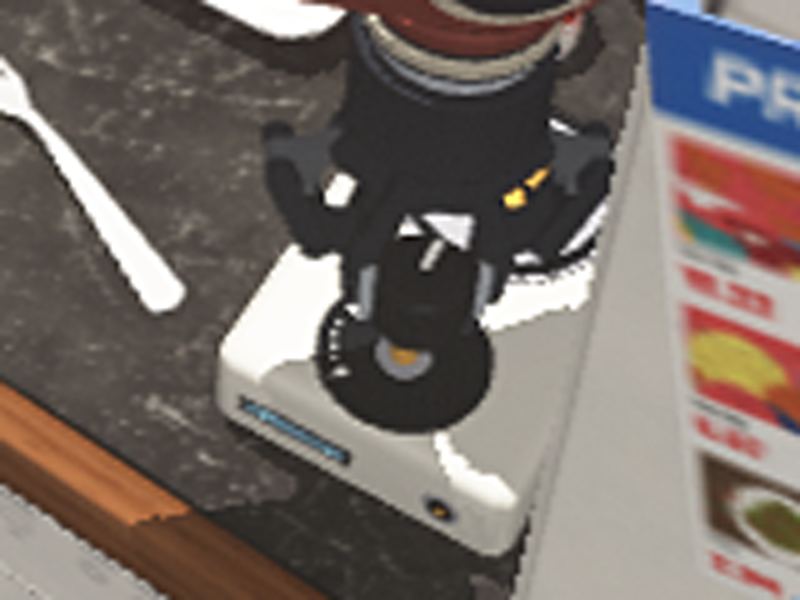

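The scene crop shows the knob held above the spindle, with the brass visible just under it at crop (405,357). I'll correct the offset and ease down.

Request:
{"op": "creep_tool", "data": {
  "motion": [0.02,0.0005,-0.0023,0,0,0,0,0.02,0.0005,-0.0023,0.003,0,0,0,0.02,0.0005,-0.0023,0.006,0,0,0,0.02,0.0005,-0.0023,0.008,0,0,0,0.02,0.0005,-0.0023,0.01,0,0,0,0.02,0.0005,-0.0023,0.012,0,0,0,0.02,0.0005,-0.0023,0.014,0,0,0,0.02,0.0005,-0.0023,0.014,0,0,0]
}}

```text
t: 7.68
tool_pos: [0.3926, -0.3131, 0.0834]
tool_rot: [2.982, 0.985, 0.004]
contact_force: [-0.2, -0.9, -2.2]
opening: 0.0385
grip_force: 50.4
```

```bash
python3 - <<'E'
from h import *
o=telemetry.get_obs();print(o['tool_pos'],togo([.3933,-.3140,.08]),o['contact_force'],o['wrist_torque'])
E
```

```text
[ 0.3926 -0.3131  0.0834] [0.     0.0011 0.0034] [-0.2047 -0.9367 -2.1544] [-0.0744 -0.0531  0.042 ]
```

Request:
{"op": "creep_tool", "data": {
  "motion": [0.02,0,0.0005,0.002,0,0,0,0.02,0,0.0005,0.004,0,0,0,0.02,0,0.0005,0.006,0,0,0,0.02,0,0.0005,0.008,0,0,0,0.02,0,0.0005,0.008,0,0,0,0.02,0,0.0005,0.008,0,0,0]
}}

```text
t: 8.18
tool_pos: [0.3931, -0.3137, 0.076]
tool_rot: [2.982, 0.985, 0.004]
contact_force: [-0.1, 0.1, -0.4]
opening: 0.0381
grip_force: 50.4
```

```bash
python3 - <<'E'
from h import *
o=telemetry.get_obs();print(o['tool_pos'],togo([.3933,-.3140,.07]),o['contact_force'],o['wrist_torque'])
E
```

```text
[ 0.3931 -0.3137  0.076 ] [-0.      0.0004  0.006 ] [-0.0948  0.1426 -0.427 ] [ 0.0194 -0.0471 -0.    ]
```

Request:
{"op": "creep_tool", "data": {
  "motion": [0.02,0,0.0003,0.001,0,0,0,0.02,0,0.0003,0.002,0,0,0,0.02,0,0.0003,0.003,0,0,0,0.02,0,0.0003,0.003,0,0,0]
}}

```text
t: 8.52
tool_pos: [0.3932, -0.3139, 0.0732]
tool_rot: [2.982, 0.985, 0.004]
contact_force: [-1.8, 2.6, 6.1]
opening: 0.0382
grip_force: 50.5
```

Request:
{"op": "creep_tool", "data": {
  "motion": [0.02,0,0,0.001,0,0,0,0.02,0,0,0.002,0,0,0,0.02,0,0,0.003,0,0,0,0.02,0,0,0.003,0,0,0,0.02,0,0,0.003,0,0,0]
}}

```text
t: 8.93
tool_pos: [0.3934, -0.314, 0.0708]
tool_rot: [2.982, 0.985, 0.004]
contact_force: [-2.2, 3.3, 7.4]
opening: 0.0385
grip_force: 50.8
```

Request:
{"op": "creep_tool", "data": {
  "motion": [0.02,0,0,0.001,0,0,0,0.02,0,0,0.0015,0,0,0,0.02,0,0,0.0015,0,0,0]
}}

```text
t: 9.18
tool_pos: [0.3934, -0.314, 0.0697]
tool_rot: [2.982, 0.985, 0.004]
contact_force: [-4.1, 3.7, 9.7]
opening: 0.0386
grip_force: 51.0
```

Request:
{"op": "creep_tool", "data": {
  "motion": [0.02,0,0,0.001,0,0,0,0.02,0,0,0.001,0,0,0,0.02,0,0,0.001,0,0,0]
}}

```text
t: 9.43
tool_pos: [0.3935, -0.3141, 0.0695]
tool_rot: [2.982, 0.985, 0.004]
contact_force: [-5.6, 6.1, 13.8]
opening: 0.0386
grip_force: 51.6
```

Request:
{"op": "creep_tool", "data": {
  "motion": [0.02,0,-0.001,0,0,0,0,0.02,0,-0.001,0,0,0,0,0.02,0,-0.001,0,0,0,0]
}}

```text
t: 9.68
tool_pos: [0.3934, -0.314, 0.0696]
tool_rot: [2.98, 0.984, 0.006]
contact_force: [-2.9, 3.8, 11.1]
opening: 0.0391
grip_force: 51.5
```

Request:
{"op": "creep_tool", "data": {
  "motion": [0.02,0,0,0,0,0,-0.0127,0.02,0,0,0,0,0,-0.0255,0.02,0,0,0,0,0,-0.0382,0.02,0,0,0,0,0,-0.0509,0.02,0,0,0,0,0,-0.0637,0.02,0,0,0,0,0,-0.0637]
}}

```text
t: 10.18
tool_pos: [0.3933, -0.3135, 0.0696]
tool_rot: [2.724, 1.561, 0.005]
contact_force: [-3.3, 4.6, 13.2]
opening: 0.0382
grip_force: 51.4
```

```bash
python3 - <<'E'
from h import *
o=telemetry.get_obs();X=R.from_rotvec(o['tool_rot']).as_matrix();print(o['wrist_torque'],np.arctan2(X[1,0],X[0,0]),X.T@o['contact_force'],X[2])
E
```

```text
[ 0.7726  0.6413 -0.0391] 1.0405196945936206 [  2.3304  -5.1719 -13.1909] [ 0.0014  0.0036 -1.    ]
```

In the tool's units: -0.48 rad / 6.2832 = -0.0764.

Request:
{"op": "creep_tool", "data": {
  "motion": [0.02,0,0,0,0,0,-0.0127,0.02,0,0,0,0,0,-0.0255,0.02,0,0,0,0,0,-0.0382,0.02,0,0,0,0,0,-0.0509,0.02,0,0,0,0,0,-0.0637,0.02,0,0,0,0,0,-0.0764,0.02,0,0,0,0,0,-0.0764]
}}

```text
t: 10.77
tool_pos: [0.3926, -0.3132, 0.0695]
tool_rot: [2.276, 2.164, 0.002]
contact_force: [-6.3, 6.4, 15.4]
opening: 0.0385
grip_force: 51.6
```

Request:
{"op": "creep_tool", "data": {
  "motion": [0.02,0,0,0,0,0,-0.0127,0.02,0,0,0,0,0,-0.0255,0.02,0,0,0,0,0,-0.0382,0.02,0,0,0,0,0,-0.0509,0.02,0,0,0,0,0,-0.0637,0.02,0,0,0,0,0,-0.0716,0.02,0,0,0,0,0,-0.0716,0.02,0,0,0,0,0,-0.0716]
}}

```text
t: 11.43
tool_pos: [0.3919, -0.3131, 0.0694]
tool_rot: [-1.739, -2.616, -0.001]
contact_force: [-8.5, 6.1, 16.0]
opening: 0.0385
grip_force: 51.7
```

```bash
python3 - <<'E'
from h import *
o=telemetry.get_obs();X=R.from_rotvec(o['tool_rot']).as_matrix();print(o['wrist_torque'],np.arctan2(X[1,0],X[0,0]),X.T@o['contact_force'],X[2])
p,T=cam("wrist");im=get_image("wrist")[:,:,::-1];cv2.imwrite("pics/w3.png",im);np.save("T3.npy",T)
E
```

```text
[ 0.9429  1.5609 -0.0545] 1.968253623796773 [  8.9367  -5.4595 -16.0157] [ 0.0006  0.0002 -1.    ]
```

View pics/w3.png

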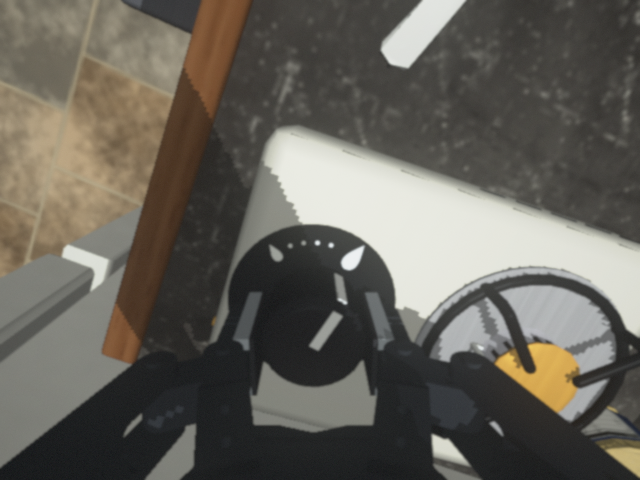

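The wrist view shows the held knob's pointer, from (316,347) to (337,314), aimed at the large flame mark at (353,255). The knob's underside is at about z 0.064, which matches the fully pressed height, and the push is 16 N. I'm handing in the job.

```bash
python3 -c "
from station import ctrl, telemetry, get_image, camera_params
print(ctrl.finish_job())"
```

```text
the job is handed in; nothing more can be done
None
```

I fitted the knob on the spindle, pressed it in to its stop and turned it to the large flame mark, and handed the job in at about 11.5 s with the gripper still holding and pushing it (about 16 N); no verdict came back, and I saw no sign of touching the glass, mug or jars but took no final picture of them.

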